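Run the dowel pins out of a gravity feeder with its lever-worked lid

ROBOT

A 6-joint arm with a two-finger parallel gripper is mounted at the origin on a cart in front of the work surface, level with it; the furniture and walls round the work are solid. World frame = base frame: x ahead of the robot, y to its left, z up, the work surface at z = 0. Lengths are in mm, angles in rad, forces in N, time in s.
With the tool pointing down it reaches from about 350 to 875 mm from the base axis. Payload 4.2 kg.
Tool frame: the origin (TCP) lies midway between the tips of the shut fingers; the grasp point (between the pads) lies 19 mm behind it (tcp_to_grasp is the distance from the TCP to the grasp point, in mm); z points along the fingers, y is the line along which they close (so a half turn about z gives the same grasp; the last joint's range is limited). The gripper opens to 85 mm and grips with 20 to 120 N. Pads are 22 mm wide; open, the fingers measure 114 mm over their backs; the gripper's body (76 mm by 85 mm) begins 54 mm behind the grasp point. The pads swing forward as they close: fully open they stand 13 mm farther back than shut.
Start: joints at [1.359, 0.385, 0.008, 0, -1.194, -0.259], TCP at [283.466, 556.998, 231.312] pointing down, gripper open.
Joint ranges: [-3.14, 3.14], [-1.21, 2.06], [-1.07, 1.41], [-3.16, 2.05], [-2.99, -0.16], [-3.1, 3.1]. Speed limits (rad/s): [2.79, 2.79, 3.14, 3.14, 3.14, 3.14].

INTERFACE

Orientations are given as a unit quaternion [x, y, z, w].
In Python, from bench import read_state, get_image, job_done, tcp_to_grasp gives the robot as it stands.
- The arm moves only by the tool jog_arm, never from a script. Its argument "plan" is a list of rows, each a list of 3 entries, a list of its own where there are three numbers: the finger opening in mm, from 0 to 85.4, then the shift along the tool's x, y, z as a fraction of full scale, then the turn, a rotation vector about the tool's x, y, z as a fraction of full scale. A call has 1 to 10 rows; each row is the pose to reach, as a shift and turn from the pose commanded when the call began, along the tool's axes at that moment; what a row does not reach only later rows make up. Full scale, the value 1, is 0.1 m for a shift and 60 degrees for a turn. A row lasts 1/8 s, in which the tool goes at most 62.5 mm and 10.7 degrees, less where a joint would pass 70% of its speed; a pose out of reach is approached as far as the arm can. A call with a number of a shift or a turn outside -1 to 1 is refused whole. A call with a gripper value outside its range is refused whole. The fingers move at their own pace and stop on an object; the grip force is fixed at half the most. Time passes only in rows, so rows that repeat a pose let the fingers close. It gives the time, the measured TCP pose, the force, the opening and the grip force at its end, in the units of the state.
- read_state(): the state, without advancing time (a new reading comes with each control period).
- get_image(name): name is "side" or "top" or "wrist"; returns a dict with "img" (480x640x3 uint8, red, green, blue), "range_z" (480x640 float32, mm along the optical axis (not along the pixel's ray), 0 where there is no reading), "intrinsics" (3x3 intrinsics, pixels), "extrinsics" (4x4, takes a point from camera to world coordinates); the wrist camera has in their place "tool_from_camera" (4x4, takes a point from camera to tool coordinates, whose origin is the TCP and whose axes are the flange's). Camera axes: x right, y down, z forward; pixel columns grow to the right and rows downward; lengths in mm; the calibration is good to about 2 mm. A picture is of the moment at which its call begins: read the wrist's pose just before it.
- job_done(): hands the job in; it is judged then, once.
The state is a dict: "clock": time; "joints": joint angles; "joint_vel": joint speeds; "joint_efforts": joint torques, N m; "position": TCP position; "ee_rot": TCP orientation; "contact_force": force on the tool from outside, world axes, zero at the start; "wrist_torque": the same for the moment, N m; "gripper_width": finger opening in mm; "grasp_force": force on a finger pad.
Only numpy, scipy, OpenCV 4.12 (cv2) and the standard library are available. Lean on these libraries where they do the work, as an engineer would, in place of code of your own. Each camera call takes 0.05 s, during which the arm holds its last target. There are 200 camera calls.

TASK

Get the three steel dowel pins out of the blue gravity feeder: with your fingertips push the grey catch tray along its rails until it is fully home against its stop, then press the red lever paddle right down, which lifts the feeder's lid, and keep it down until all three pins have rolled into the tray. Then let the paddle come up slowly under your fingertips all the way, so that the lid eases shut and does not slam. Grip and lift nothing, keep your fingers off the pins and the lid itself, and leave the tape, the cork block and the punch lying where they are.

Things in the scene. Friction and masses are not known exactly. Their poses are not given: they have to be found in the camera images.
- feeder: Blue sheet-metal pin feeder screwed to the bench, 137 x 72 x 121 mm high. Origin on the bench, in its middle; own -x is its front (mouth, tray, paddle), x points to its back, z up. Chute between side plates, which end at x = -49 mm; it drops pins off a lip at x = -38 mm, 44 mm high. Two rails run to x = -140 mm at y = +-43 mm, 4 mm thick, 13 mm high; foot flange 3 mm high out to y = +-59 mm.
- tray: Loose open catch tray of grey sheet metal with a black mat, 118 (x) x 76 (y) x 28 mm, walls and floor 3 mm, 0.6 kg. Origin at the centre of its underside, x to its rear wall, which looks to the feeder. It slides on the bench between the feeder's rails, 3 mm play each side. Home: rear wall against the stop, its origin 85 mm in front of the feeder's (feeder x = -85 mm). Starts pulled out 35 to 60 mm towards feeder -x.
- tray_front (a point): Middle of the outer face of the tray's front wall (the one away from the feeder), half-way up: 14 mm above the bench. Push here along feeder +x; it takes 2 to 6 N.
- paddle (a point): Centre of the top of the lever's red paddle, 52 mm (along x) x 48 mm (along y), 8 mm thick, nearly level. At rest at feeder x = -97, y = -99, z = 125 mm. Fully pressed it has gone down 44 mm, and 9 mm towards feeder -x. Sprung: about 2 N starts it, about 9 N at the bottom; it comes back up by itself. Nothing stands below it but the bench.
- lever (a joint): Angle of the hand lever on the feeder's right-hand side (feeder -y): 0 up at rest, 0.25 rad with the paddle fully down. A pull rod links it to the lid, about 5.3 rad of lid for 1 rad of lever.
- lid (a joint): Angle of the steel flap lid (61 x 50 mm, hinged along its top edge, 98 mm high at feeder x = -40 mm) that closes the feeder's mouth: 0 shut, 1.3 rad fully open at its stop, swung out to the front over the tray. A spring shuts it hard when the paddle is let go. Its speed is about 30 rad per metre of paddle travel.
- lid_edge (a point): Middle of the lid's lower edge.
- pin0: Bright steel dowel pin, 20 mm diameter, 60 mm long along its own y, 0.14 kg; origin at its centre. It waits on the chute as number 1 of three from the lid and rolls out to the front by itself when the lid is up. About 10 to 15 mm above the tray's underside once it lies in the tray.
- pin1: Bright steel dowel pin, 20 mm diameter, 60 mm long along its own y, 0.14 kg; origin at its centre. It waits on the chute as number 2 of three from the lid and rolls out to the front by itself when the lid is up. About 10 to 15 mm above the tray's underside once it lies in the tray.
- pin2: Bright steel dowel pin, 20 mm diameter, 60 mm long along its own y, 0.14 kg; origin at its centre. It waits on the chute as number 3 of three from the lid and rolls out to the front by itself when the lid is up. About 10 to 15 mm above the tray's underside once it lies in the tray.
- tape: Roll of black insulating tape, 66 mm across, 18 mm high, lying flat on the bench left of the rails. Origin at the centre of its underside. Leave it alone.
- cork: Brown cork sanding block, 52 x 68 x 24 mm, on the bench left of the feeder. Origin at the centre of its underside. Leave it alone.
- punch: Steel punch, a rod 114 mm long and 8 mm thick, on the bench right of the feeder, behind the paddle. Origin at the centre of its underside. Leave it alone.
Mind the look-alikes: they are no part of the job. What is shaped like the pin2 but green or turquoise is not meant.

How it is judged (in metres and radians):
On the way, in this order (a step that is already met when the one before it is completed fails the run):
1. the tray is pushed home with the lid still shut (x of tray in the frame of feeder between -0.094 and -0.076 m and z of tray in the frame of feeder below 0.006 m and value of joint lid below 0.15 rad), for 0.2 s.
2. the fingers hold the lever down, the lid stands open and all three pins lie in the tray (value of joint lid above 1.05 rad and contact force between the fingers and lever above 1 N and x of pin0 in the frame of tray between -0.056 and 0.056 m and y of pin0 in the frame of tray between -0.036 and 0.036 m and z of each of pin0, pin1, pin2 in the frame of tray below 0.03 m and x of pin1 in the frame of tray between -0.056 and 0.056 m and y of pin1 in the frame of tray between -0.036 and 0.036 m and x of pin2 in the frame of tray between -0.056 and 0.056 m and y of pin2 in the frame of tray between -0.036 and 0.036 m), for 0.3 s.
At the end, for the whole second after the job is handed in: the tray stands within 9 mm of home on the bench, all three pins lie in it at rest, the lid is shut (under 0.08 rad) and the lever is up (value of joint lid below 0.08 rad and value of joint lever below 0.03 rad and x of tray in the frame of feeder between -0.094 and -0.076 m and z of tray in the frame of feeder below 0.006 m and x of pin0 in the frame of tray between -0.056 and 0.056 m and y of pin0 in the frame of tray between -0.036 and 0.036 m and z of each of pin0, pin1, pin2 in the frame of tray below 0.03 m and x of pin1 in the frame of tray between -0.056 and 0.056 m and y of pin1 in the frame of tray between -0.036 and 0.036 m and x of pin2 in the frame of tray between -0.056 and 0.056 m and y of pin2 in the frame of tray between -0.036 and 0.036 m and linear speed of each of pin0, pin1, pin2 below 0.02 m/s); the robot touches nothing.
It fails at once if the lid slams: it falls shut faster than 4.5 rad/s (velocity of joint lid below -4.5 rad/s and value of joint lid above 0.1 rad).
It fails at once if the tray is lifted or tipped (height (world z) of tray above 0.012 m or angle between tray's own z axis and vertical above 0.15 rad).
It fails at once if a pin is handled (contact force between the fingers and pin0 above 0.5 N or contact force between the fingers and pin1 above 0.5 N or contact force between the fingers and pin2 above 0.5 N).
It fails at once if the lid is worked by hand instead of by its lever (contact force between the fingers and lid above 1 N).
It fails at once if the tape, the cork block or the punch is lifted or shifted by more than 20 mm (distance of any of tape, cork, punch from where it was at the start of the episode above 0.02 m).
It also fails if it takes over 64 s, if anything falls off the work surface, if the arm or the gripper's body presses on something with over 40 N, if the wrist force passes 120 N, or if a joint passes its speed limit or range.

## Working session

There is one attempt and no reset: what is moved stays moved. The work goes in short steps, Python scripts to look and compute and a tool call to move; the robot and the scene stay as the last step left them, time stands still between calls to the robot, and variables do not carry over. Pictures are saved under pics/ and viewed, at most 10 in all, crops included, and the job is handed in when it is done.

Besides the shell and the picture viewer there is one more tool, called after "Request:" as name([rows], argument=value, ...), one row to a line, values as JSON. jog_arm: Moves the arm, as the interface text tells. Its arguments: {"type":"object","properties":{"plan":{"type":"array"}},"required":["plan"]}

```bash
mkdir -p pics
cat > h.py <<'E'
import numpy as np,cv2
from bench import read_state,get_image,job_done,tcp_to_grasp
def cloud(d):
    K=d['intrinsics'];z=d['range_z'];v,u=np.mgrid[:480,:640]
    P=np.stack([(u-K[0][2])/K[0][0]*z,(v-K[1][2])/K[1][1]*z,z,np.ones_like(z)],-1)
    return (P@np.array(d['extrinsics']).T)[...,:3]
E
python3 - <<'E'
from h import *
print(read_state())
for n in('top','side'):
    d=get_image(n);np.savez(n+'0.npz',**d);cv2.imwrite(f'pics/{n}0.png',d['img'][...,::-1])
    print(n,np.round(d['extrinsics'],3),d['intrinsics'])
E
```

```text
{'clock': 0.0, 'joints': array([ 1.35862096e+00,  3.85518796e-01,  6.59539866e-03, -5.12528740e-04,
       -1.19399519e+00, -2.58624400e-01]), 'joint_vel': array([-7.69312918e-05,  1.51366466e-04,  4.16358796e-04,  7.09315385e-04,
        6.15805247e-04, -3.10094096e-04]), 'joint_efforts': array([-1.69579966e-04, -3.92292094e+01,  1.88401544e+01,  4.18625146e+00,
       -4.69053703e-03,  1.02786046e-05]), 'position': array([283.19689887, 556.48330531, 230.23046549]), 'ee_rot': array([ 9.72398523e-01, -2.33323658e-01, -2.13480026e-04,  1.06637669e-03]), 'contact_force': array([ 0.65952161, -0.3745492 , -0.13150043]), 'wrist_torque': array([-0.00029855,  0.03900333,  0.04425722]), 'grasp_force': 0.0, 'gripper_width': 85.56151574198276}
top [[-3.000000e-03 -9.850000e-01  1.750000e-01  4.420170e+02]
 [-1.000000e+00  3.000000e-03 -0.000000e+00  8.395800e+01]
 [-0.000000e+00 -1.750000e-01 -9.850000e-01  1.056334e+03]
 [ 0.000000e+00  0.000000e+00  0.000000e+00  1.000000e+00]] [[615.07833582   0.         319.16625569]
 [  0.         615.07833582 247.5288954 ]
 [  0.           0.           1.        ]]
side [[ 8.57000e-01 -3.48000e-01  3.79000e-01  2.10080e+02]
 [-5.14000e-01 -5.56000e-01  6.53000e-01 -6.49086e+02]
 [-1.60000e-02 -7.55000e-01 -6.56000e-01  8.22641e+02]
 [ 0.00000e+00  0.00000e+00  0.00000e+00  1.00000e+00]] [[530.02644374   0.         325.58994581]
 [  0.         530.02644374 240.82318133]
 [  0.           0.           1.        ]]
```

View pics/top0.png

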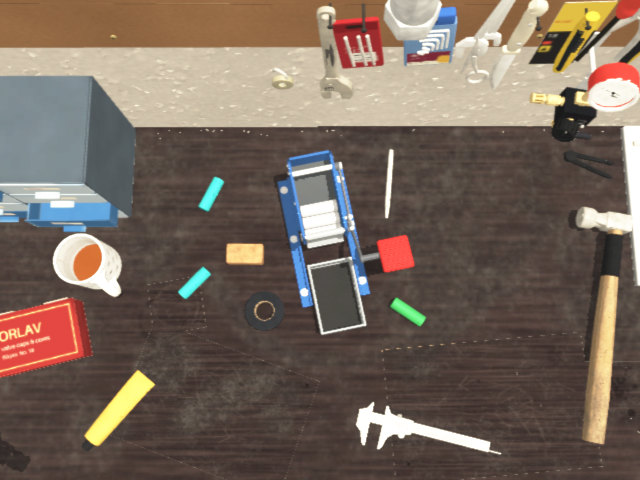

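View pics/side0.png

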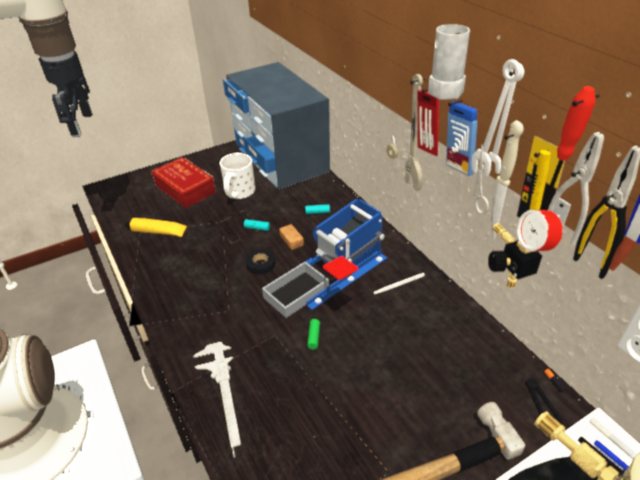

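The top view shows the feeder at about (325,215), the tray at (337,296), the red paddle at (396,253), the tape at (264,311), the cork at (245,254) and the punch at (389,183). The green pin at (408,312) and the turquoise ones at (211,193) and (195,283) are decoys. There is only one tray and one paddle, so neither can be mistaken.

Run:
```python
from h import *
for n in('top','side'):
    d=np.load(n+'0.npz');P=cloud(d);h=cv2.cvtColor(d['img'],cv2.COLOR_RGB2HSV)
    H,S,V=[h[...,i].astype(int) for i in range(3)];X,Y,Z=P[...,0],P[...,1],P[...,2]
    ok=(d['range_z']>0)&(X>350)&(X<760)&(Y>-150)&(Y<250)
    red=ok&((H<8)|(H>172))&(S>150)&(Z>100)&(Z<140)
    r=cv2.minAreaRect(P[red][:,:2].astype(np.float32));print(n,'paddle',red.sum(),np.median(P[red],0),r)
    # tray rim: grey, z 20..34
    g=ok&(S<80)&(V>90)&(Z>20)&(Z<36)
    k,lab,st,_=cv2.connectedComponentsWithStats(g.astype(np.uint8))
    i=1+np.argmax(st[1:,4]);m=lab==i;print('tray',st[i],np.median(P[m],0),cv2.minAreaRect(P[m][:,:2].astype(np.float32)))
    b=ok&(H>100)&(H<125)&(S>120)&(Z<20)&(Z>-3)
    print('blue low',b.sum(),cv2.minAreaRect(P[b][:,:2].astype(np.float32)))
    b=ok&(H>100)&(H<125)&(S>120)&(Z>60)
    print('blue hi',b.sum(),cv2.minAreaRect(P[b][:,:2].astype(np.float32)),P[b][:,2].max())
    gr=ok&(H>45)&(H<80)&(S>120);print('green',P[gr].mean(0),cv2.minAreaRect(P[gr][:,:2].astype(np.float32)))
    tk=ok&(X>450)&(X<520)&(Y>120)&(Y<200)&(Z>10)&(V<60);print('tape',P[tk].mean(0) if tk.any() else 0)
```

```text
top paddle 1009 [598.97108373 -33.60104924 123.82407835] ((599.646484375, -34.258888244628906), (51.857425689697266, 48.603515625), 11.925240516662598)
tray [308 257  59  78 529] [545.72466239  54.41972192  28.79381869] ((545.0670776367188, 54.942813873291016), (119.08409118652344, 76.8275146484375), 11.424745559692383)
blue low 1868 ((652.080322265625, 78.05624389648438), (233.15884399414062, 118.68962860107422), 11.254064559936523)
blue hi 734 ((693.8759765625, 79.3624038696289), (141.41087341308594, 85.39884948730469), 11.268061637878418) 122.11074390391968
green [517.0341272  -65.14843755  16.11331289] ((517.6846923828125, -66.19245147705078), (60.46520233154297, 19.079694747924805), 55.252525329589844)
tape [497.38262641 166.30632993  16.04479932]
side paddle 484 [596.57328873 -35.14881808 125.67956314] ((598.6398315429688, -32.18592071533203), (51.710205078125, 49.50426483154297), 11.951826095581055)
tray [262 262  67  49 633] [542.13103097  52.99064735  27.5017722 ] ((544.7883911132812, 56.876853942871094), (120.92899322509766, 79.70983123779297), 12.0206880569458)
blue low 900 ((652.4798583984375, 121.6803970336914), (245.3967742919922, 212.6768798828125), 9.23935317993164)
blue hi 1404 ((694.759765625, 88.60702514648438), (139.64215087890625, 76.77193450927734), 11.531961441040039) 124.26080281488544
green [516.11791762 -67.59659954  15.67186348] ((521.8923950195312, -56.434993743896484), (79.7275619506836, 22.300537109375), 55.8467903137207)
tape [501.77537032 168.03656374  18.06141733]
```

Feeder: yaw 11.5°, origin about (674.5, 82). From that, the tray origin is at feeder x = -132, y = -1, which means it is pulled out 47 mm and fits the description. The paddle top is at z about 125, also as given. I'm starting to move with the fingers shut.

Request:
jog_arm([
  [0,[0.45,0.45,0],[0,0,0]],
  [0,[0.9,0.9,0],[0,0,0]],
  [0,[0.98,0.95,0],[0,0,0]],
  [0,[0.98,0.95,0],[0,0,0]],
])

```text
clock: 0.6
position: [328.1, 427.6, 231.5]
ee_rot: [0.972, -0.234, 0.0, -0.0]
contact_force: [-0.1, 0.9, 0.3]
gripper_width: 12.2
grasp_force: 0.0
```

Request:
jog_arm([
  [0,[0.45,0.45,0],[0,0,0]],
  [0,[0.9,0.9,0],[0,0,0]],
  [0,[0.98,0.95,0],[0,0,0]],
  [0,[0.98,0.95,0],[0,0,0]],
])

```text
clock: 1.1
position: [372.4, 299.7, 231.4]
ee_rot: [0.972, -0.233, 0.0, -0.0]
contact_force: [0.1, 1.2, 0.5]
gripper_width: 0.3
grasp_force: 0.0
```

Request:
jog_arm([
  [0,[0.45,0.45,0],[0,0,0]],
  [0,[0.9,0.9,0],[0,0,0]],
  [0,[0.98,0.95,0],[0,0,0]],
  [0,[0.98,0.95,0],[0,0,0]],
])

```text
clock: 1.6
position: [416.9, 170.7, 231.3]
ee_rot: [0.972, -0.233, 0.0, -0.0]
contact_force: [-1.0, 0.7, -0.3]
gripper_width: 0.1
grasp_force: 0.0
```

Request:
jog_arm([
  [0,[0.45,0.45,0],[0,0,-0.16]],
  [0,[0.9,0.9,0.2],[0,0,-0.32]],
  [0,[0.98,0.95,0.5],[0,0,-0.48]],
  [0,[0.98,0.95,0.9],[0,0,-0.64]],
  [0,[0.98,0.95,1.0],[0,0,-0.64]],
  [0,[0.98,0.95,1.0],[0,0,-0.64]],
])

```text
clock: 2.35
position: [461.0, 41.9, 131.4]
ee_rot: [0.995, 0.1, -0.0, 0.0]
contact_force: [0.2, 0.1, -0.0]
gripper_width: 0.3
grasp_force: 0.0
```

```bash
cat >> h.py <<'E'
from scipy.spatial.transform import Rotation as R
O=np.array([674.5,82,0]);YAW=11.5
def feed(p): return R.from_euler('z',-YAW,degrees=True).apply(np.asarray(p)-O)
def st():
    s=read_state();print('t',s['clock'],'feeder',feed(s['position']).round(1),'w',s['position'].round(1),'toolx',R.from_quat(s['ee_rot']).as_matrix().round(3).tolist(),'F',s['contact_force'].round(2),s['gripper_width'].round(1),'j',s['joints'].round(2))
E
python3 - <<'E'
from h import *
st();d=get_image('wrist');print(np.round(d['tool_from_camera'],2));cv2.imwrite('pics/w1.png',d['img'][...,::-1])
st()
d=get_image('top');cv2.imwrite('pics/t1.png',cv2.resize(d['img'][180:420,200:520,::-1],(800,600)))
E
```

```text
Traceback (most recent call last):
  File "h.py", line 11, in st
    s=read_state();print('t',s['clock'],'feeder',feed(s['position']).round(1),'w',s['position'].round(1),'toolx',R.from_quat(s['ee_rot']).as_matrix().round(3).tolist(),'F',s['contact_force'].round(2),s['gripper_width'].round(1),'j',s['joints'].round(2))
                                                                                                                                                                                                        ^^^^^^^^^^^^^^^^^^^^^^^^
AttributeError: 'float' object has no attribute 'round'
```

Request:
jog_arm([
  [0,[0,0.035,0.4],[0,0,0]],
  [0,[0,0.035,0.8],[0,0,0]],
  [0,[0,0.035,1.0],[0,0,0]],
  [0,[0,0.035,1.0],[0,0,0]],
])

```text
clock: 2.85
position: [461.8, 38.1, 31.6]
ee_rot: [0.995, 0.1, 0.0, 0.0]
contact_force: [0.7, 0.1, -0.4]
gripper_width: -0.0
grasp_force: 0.0
```

```bash
sed -i "s/s\['gripper_width'\].round(1)/round(s['gripper_width'],1)/" h.py
python3 - <<'E'
from h import *
st()
d=get_image('side');cv2.imwrite('pics/s1.png',cv2.resize(d['img'][180:360,220:460,::-1],(800,600)))
E
```

```text
t 2.85 feeder [-217.2   -0.6   31.6] w [461.8  38.1  31.6] toolx [[0.98, 0.199, 0.0], [0.199, -0.98, -0.0], [0.0, 0.0, -1.0]] F [ 0.7   0.12 -0.39] -0.0 j [ 0.43  0.38 -0.63  0.   -0.57  1.34]
```

View pics/s1.png

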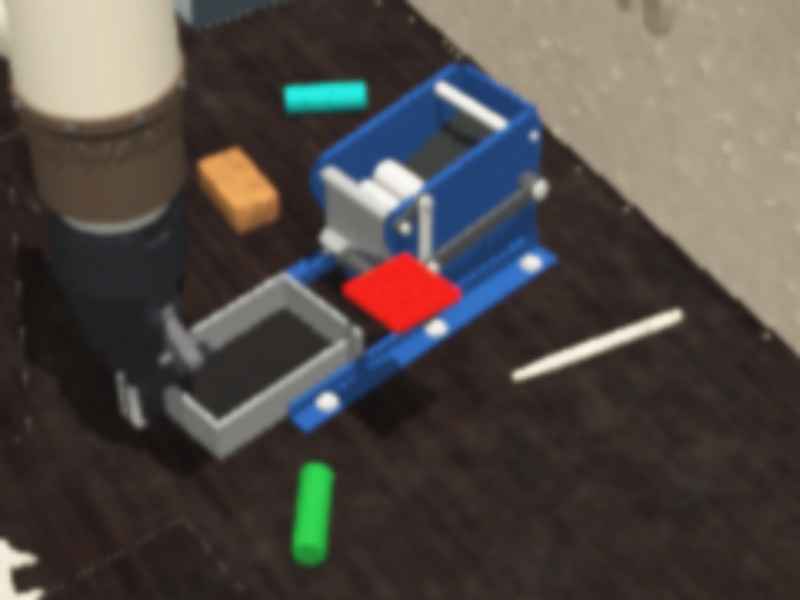

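The side crop shows the shut fingertips at (135,400), just in front of the tray's front wall and centred on it. Next I lower them and push.

Request:
jog_arm([
  [0,[0,0,0.12],[0,0,0]],
  [0,[0,0,0.21],[0,0,0]],
  [0,[0,0,0.21],[0,0,0]],
  [0,[0.06,0,0.21],[0,0,0]],
  [0,[0.12,0,0.21],[0,0,0]],
  [0,[0.17,0,0.21],[0,0,0]],
  [0,[0.22,0,0.21],[0,0,0]],
  [0,[0.27,0,0.21],[0,0,0]],
  [0,[0.32,0,0.21],[0,0,0]],
  [0,[0.32,0,0.21],[0,0,0]],
])

```text
clock: 4.15
position: [491.4, 42.9, 9.9]
ee_rot: [0.995, 0.099, -0.001, 0.0]
contact_force: [-3.1, -1.6, 0.8]
gripper_width: -0.0
grasp_force: 1.4
```

Request:
jog_arm([
  [0,[0.05,0,0],[0,0,0]],
  [0,[0.1,0,0],[0,0,0]],
  [0,[0.15,0,0],[0,0,0]],
  [0,[0.2,0,0],[0,0,0]],
  [0,[0.25,0,0],[0,0,0]],
  [0,[0.28,0,0],[0,0,0]],
  [0,[0.28,0,0],[0,0,0]],
])

```text
clock: 5.03
position: [520.7, 49.2, 10.5]
ee_rot: [0.995, 0.1, 0.001, -0.0]
contact_force: [-1.2, -1.0, -1.0]
gripper_width: 0.1
grasp_force: 0.7
```

Run:
```python
from h import *
st()
d=get_image('top');P=cloud(d);h=cv2.cvtColor(d['img'],cv2.COLOR_RGB2HSV)
g=(d['range_z']>0)&(h[...,1]<80)&(h[...,2]>90)&(P[...,2]>20)&(P[...,2]<36)
F=feed(P.reshape(-1,3)).reshape(P.shape)
m=g&(F[...,0]>-210)&(F[...,0]<-20)&(abs(F[...,1])<45)
q=F[m];print(len(q),np.percentile(q[:,0],[0,2,98,100]),np.percentile(q[:,1],[2,98]))
```

```text
t 5.025 feeder [-157.3   -1.5   10.5] w [520.7  49.2  10.5] toolx [[0.98, 0.198, 0.001], [0.198, -0.98, 0.0], [0.001, -0.0, -1.0]] F [-1.16 -0.98 -1.01] 0.1 j [ 0.4   0.49 -0.5   0.   -0.58  1.37]
103 [-87.24977541 -85.87382761 -35.05962883 -20.41728866] [-38.45335201  37.5040711 ]
```

Request:
jog_arm([
  [0,[0.03,0,0],[0,0,0]],
  [0,[0.05,0,0],[0,0,0]],
  [0,[0.05,0,0],[0,0,0]],
])

```text
clock: 5.45
position: [524.0, 49.6, 10.5]
ee_rot: [0.995, 0.099, -0.001, 0.0]
contact_force: [-5.6, -0.9, 3.8]
gripper_width: 0.1
grasp_force: 2.5
```

Request:
jog_arm([
  [0,[0.02,0,0],[0,0,0]],
  [0,[0.03,0,0],[0,0,0]],
  [0,[0.03,0,0],[0,0,0]],
])

```text
clock: 5.82
position: [524.0, 49.4, 10.1]
ee_rot: [0.995, 0.099, -0.004, 0.001]
contact_force: [-10.7, -0.3, 7.0]
gripper_width: -0.2
grasp_force: 5.1
```

The tip has stopped at x = 524 while the force climbs to 11 N, so the tray is against its stop. I'll back off, rise and check.

Request:
jog_arm([
  [0,[-0.1,0,0],[0,0,0]],
  [0,[-0.3,0,0],[0,0,0]],
  [0,[-0.35,0,0],[0,0,0]],
  [0,[-0.35,0,-0.4],[0,0,0]],
  [0,[-0.35,0,-0.8],[0,0,0]],
  [0,[-0.35,0,-1.0],[0,0,0]],
  [0,[-0.35,0,-1.0],[0,0,0]],
])

```text
clock: 6.7
position: [495.9, 44.5, 112.4]
ee_rot: [0.995, 0.1, 0.003, -0.001]
contact_force: [-0.9, -0.1, -0.9]
gripper_width: -0.0
grasp_force: 0.0
```

Request:
jog_arm([
  [0,[0,0.2,-0.3],[0,0,0]],
  [0,[0,0.6,-0.6],[0,0,0]],
  [0,[0,0.98,-0.7],[0,0,0]],
  [0,[0,0.98,-0.7],[0,0,0]],
])

```text
clock: 7.2
position: [513.8, -54.1, 180.0]
ee_rot: [0.995, 0.098, 0.001, 0.0]
contact_force: [-0.3, -0.0, -0.2]
gripper_width: 0.2
grasp_force: 0.0
```

Run:
```python
from h import *
st()
d=get_image('top');P=cloud(d);h=cv2.cvtColor(d['img'],cv2.COLOR_RGB2HSV)
F=feed(P.reshape(-1,3)).reshape(P.shape)
g=(d['range_z']>0)&(h[...,1]<80)&(h[...,2]>90)&(P[...,2]>20)&(P[...,2]<36)
m=g&(F[...,0]>-210)&(F[...,0]<-30)&(abs(F[...,1])<42)
q=F[m];print(len(q),np.percentile(q[:,0],[0,1,99]),np.percentile(q[:,1],[1,99]))
H,S=h[...,0],h[...,1]
red=((H<8)|(H>172))&(S>150)&(P[...,2]>100)&(P[...,2]<140)&(abs(F[...,0]+97)<60)&(abs(F[...,1]+99)<60)
r=F[red];print(red.sum(),np.percentile(r,[1,50,99],axis=0))
cv2.imwrite('pics/t2.png',cv2.resize(d['img'][120:360,200:520,::-1],(800,600)))
```

```text
t 7.2 feeder [-184.6 -101.3  180. ] w [513.8 -54.1 180. ] toolx [[0.981, 0.195, 0.001], [0.195, -0.981, 0.0], [0.001, 0.0, -1.0]] F [-0.26 -0.03 -0.2 ] 0.2 j [ 0.21  0.25 -0.33  0.   -0.99  1.56]
113 [-82.25344394 -80.50135932 -35.74058204] [-39.08231284  37.51675597]
474 [[ -95.55371303 -121.83323465  117.55655041]
 [ -83.55558934  -97.86842844  122.26525149]
 [ -71.20419374  -74.93913564  126.29465803]]
```

View pics/t2.png

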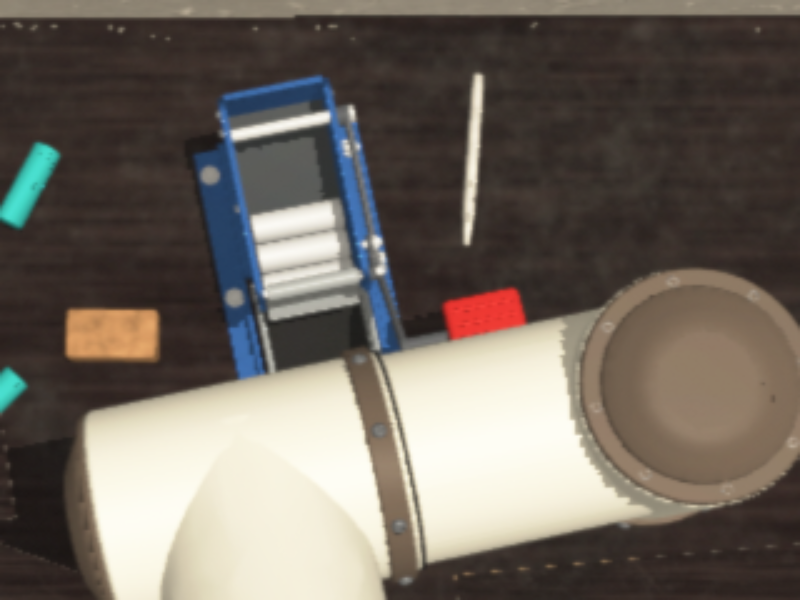

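The top view is half covered by the arm: paddle at (483,315), tray rear under the mouth at (320,345). I'll check the tray's front wall from the side camera.

Run:
```python
from h import *
d=get_image('side');P=cloud(d);h=cv2.cvtColor(d['img'],cv2.COLOR_RGB2HSV)
F=feed(P.reshape(-1,3)).reshape(P.shape)
for n,dd in(('before',np.load('side0.npz')),('now',d)):
    P=cloud(dd);F=feed(P.reshape(-1,3)).reshape(P.shape);h=cv2.cvtColor(dd['img'],cv2.COLOR_RGB2HSV)
    m=(dd['range_z']>0)&(h[...,1]<80)&(P[...,2]>8)&(P[...,2]<33)&(F[...,0]>-215)&(F[...,0]<-100)&(abs(F[...,1])<25)&(h[...,2]>90)
    q=F[m];print(n,len(q),np.percentile(q[:,0],[0,3,25,50]) if len(q) else '')
cv2.imwrite('pics/s2.png',cv2.resize(d['img'][180:360,220:460,::-1],(800,600)))
```

```text
before 129 [-192.43050057 -192.04412874 -191.10227217 -190.48984477]
now 115 [-144.33778761 -143.98377978 -142.94379104 -142.42321428]
```

View pics/s2.png

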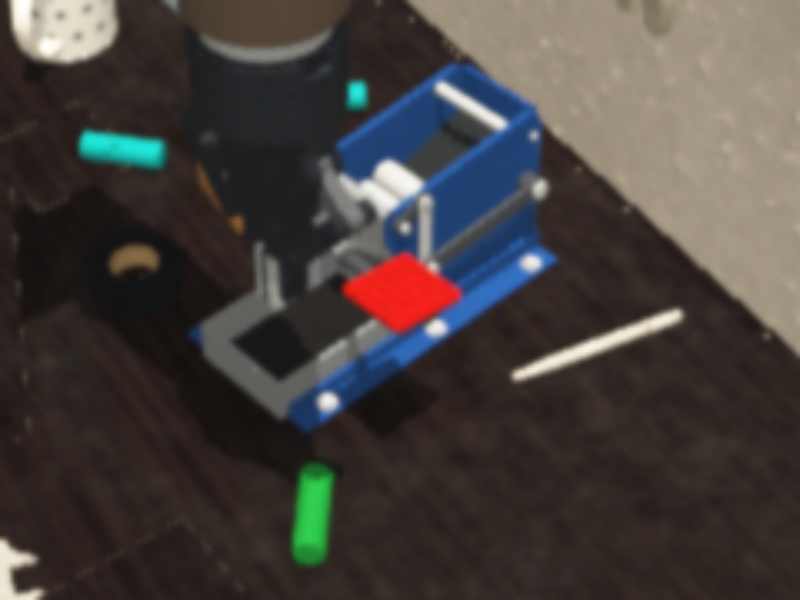

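The front wall is now at feeder x = -144, so the tray is home at -85. The side crop also shows the lid shut, and the paddle at (403,292) is free. I'm moving over the paddle.

Request:
jog_arm([
  [0,[0.3,-0.02,0],[0,0,0]],
  [0,[0.65,-0.02,0],[0,0,0]],
  [0,[0.87,-0.02,0.1],[0,0,0]],
  [0,[0.87,-0.02,0.3],[0,0,0]],
  [0,[0.87,-0.02,0.42],[0,0,0]],
  [0,[0.87,-0.02,0.42],[0,0,0]],
])

```text
clock: 8.05
position: [596.8, -32.7, 136.8]
ee_rot: [0.995, 0.1, -0.002, 0.0]
contact_force: [0.4, 0.4, 0.9]
gripper_width: 0.0
grasp_force: 0.0
```

```bash
python3 -c "
from h import *
st()"
```

```text
t 8.05 feeder [-99.  -96.9 136.8] w [596.8 -32.7 136.8] toolx [[0.98, 0.199, -0.003], [0.199, -0.98, -0.001], [-0.003, -0.0, -1.0]] F [0.43 0.41 0.91] 0.0 j [ 0.22  0.42 -0.19 -0.   -0.96  1.56]
```

Request:
jog_arm([
  [0,[0,0,0.08],[0,0,0]],
  [0,[0,0,0.12],[0,0,0]],
  [0,[0,0,0.17],[0,0,0]],
  [0,[-0.01,0,0.22],[0,0,0]],
  [0,[-0.02,0,0.27],[0,0,0]],
  [0,[-0.03,0,0.32],[0,0,0]],
  [0,[-0.04,0,0.37],[0,0,0]],
  [0,[-0.05,0,0.42],[0,0,0]],
  [0,[-0.07,0,0.48],[0,0,0]],
  [0,[-0.07,0,0.5],[0,0,0]],
])

```text
clock: 9.3
position: [590.8, -34.9, 89.3]
ee_rot: [0.995, 0.1, 0.0, 0.0]
contact_force: [-3.8, 0.1, 6.7]
gripper_width: -0.3
grasp_force: 3.8
```

Request:
jog_arm([
  [0,[-0.01,0,0.03],[0,0,0]],
  [0,[-0.01,0,0.06],[0,0,0]],
  [0,[-0.01,0,0.06],[0,0,0]],
])

```text
clock: 9.68
position: [590.1, -35.0, 83.8]
ee_rot: [0.995, 0.1, 0.0, 0.0]
contact_force: [-3.8, 2.3, 9.0]
gripper_width: 0.3
grasp_force: 4.4
```

Request:
jog_arm([
  [0,[-0.01,0,0.02],[0,0,0]],
  [0,[-0.01,0,0.03],[0,0,0]],
  [0,[-0.01,0,0.03],[0,0,0]],
  [0,[-0.01,0,0.03],[0,0,0]],
  [0,[-0.01,0,0.03],[0,0,0]],
  [0,[-0.01,0,0.03],[0,0,0]],
  [0,[-0.01,0,0.03],[0,0,0]],
  [0,[-0.01,0,0.03],[0,0,0]],
  [0,[-0.01,0,0.03],[0,0,0]],
  [0,[-0.01,0,0.03],[0,0,0]],
])

```text
clock: 10.92
position: [589.9, -35.1, 81.5]
ee_rot: [0.995, 0.1, 0.002, 0.0]
contact_force: [-2.9, 1.0, 10.1]
gripper_width: 0.0
grasp_force: 4.9
```

Run:
```python
from h import *
st()
a=get_image('top')['img'][120:360,220:420,::-1];b=get_image('side')['img'][180:360,220:460,::-1]
cv2.imwrite('pics/p3.png',np.hstack([cv2.resize(a,(340,408)),cv2.resize(b,(460,408))]))
```

```text
t 10.925 feeder [-106.2  -97.9   81.5] w [589.9 -35.1  81.5] toolx [[0.98, 0.199, 0.003], [0.199, -0.98, -0.0], [0.003, 0.001, -1.0]] F [-2.91  0.97 10.1 ] 0.0 j [ 0.21  0.47 -0.27  0.   -0.83  1.56]
```

View pics/p3.png

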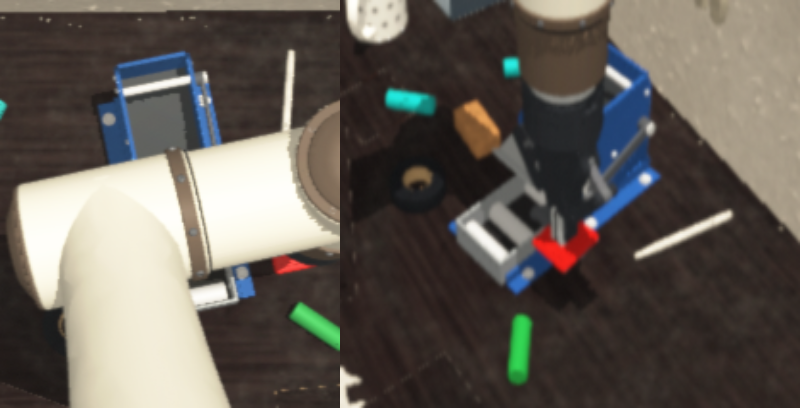

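The lid is up, and two pins are visible in the tray at (487,240) and (513,222). The third is hidden behind the gripper. I'll hold another second and look closer with the wrist camera.

Request:
jog_arm([
  [0,[0,0,0],[0,0,0]],
  [0,[0,0,0],[0,0,0]],
  [0,[0,0,0],[0,0,0]],
  [0,[0,0,0],[0,0,0]],
  [0,[0,0,0],[0,0,0]],
  [0,[0,0,0],[0,0,0]],
  [0,[0,0,0],[0,0,0]],
  [0,[0,0,0],[0,0,0]],
])

```text
clock: 12.02
position: [589.9, -35.1, 81.5]
ee_rot: [0.995, 0.1, 0.002, 0.0]
contact_force: [-4.0, 1.3, 9.0]
gripper_width: 0.4
grasp_force: 4.9
```

Run:
```python
from h import *
a=get_image('wrist')['img'][...,::-1];b=get_image('side')['img'][225:315,250:350,::-1]
cv2.imwrite('pics/p4.png',np.hstack([cv2.resize(a,(400,300)),cv2.resize(b,(333,300))]))
```

```text
(no output)
```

View pics/p4.png

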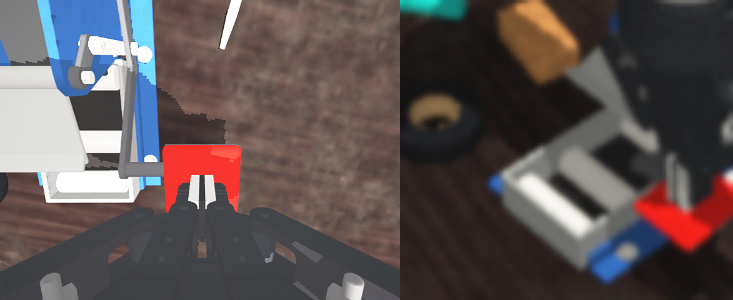

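The wrist view shows the open lid at (35,120) with two pins below it at (95,183) and (95,142). There is also a cylinder at (28,78) that could be the hinge bar or a pin. I'll check with range data.

Run:
```python
from h import *
s=read_state();d=get_image('wrist');d=dict(d)
T=np.eye(4);T[:3,:3]=R.from_quat(s['ee_rot']).as_matrix();T[:3,3]=s['position']
d['extrinsics']=T@np.array(d['tool_from_camera']);F=feed(cloud(d).reshape(-1,3)).reshape(480,640,3)
for u in(48,105,150):
  print(u)
  for v in range(100,330,8):print(v,F[v,u].round(0).tolist(),d['img'][v,u].tolist())
d=get_image('side');F=feed(cloud(d).reshape(-1,3)).reshape(480,640,3)
m=(abs(F[...,1])<33)&(F[...,0]>-141)&(F[...,0]<-30)&(F[...,2]<30)&(d['range_z']>0)&(F[...,2]>12)
q=F[m];print(np.histogram(q[:,0],bins=range(-145,-25,5)))
```

```text
48
100 [-28.0, 19.0, 46.0] [70, 70, 71]
108 [-34.0, -17.0, 102.0] [220, 218, 213]
116 [-36.0, -17.0, 103.0] [225, 225, 221]
124 [-38.0, -17.0, 103.0] [226, 226, 223]
132 [-41.0, -16.0, 102.0] [218, 218, 215]
140 [-43.0, -15.0, 100.0] [200, 198, 197]
148 [-45.0, -13.0, 98.0] [221, 221, 217]
156 [-48.0, -12.0, 98.0] [222, 222, 218]
164 [-51.0, -10.0, 96.0] [221, 221, 217]
172 [-53.0, -8.0, 94.0] [222, 222, 218]
180 [-56.0, -9.0, 95.0] [222, 222, 218]
188 [-59.0, -7.0, 94.0] [223, 223, 218]
196 [-61.0, -6.0, 93.0] [222, 222, 219]
204 [-65.0, -4.0, 90.0] [223, 223, 218]
212 [-67.0, -4.0, 91.0] [222, 222, 218]
220 [-71.0, -2.0, 89.0] [223, 223, 218]
228 [-74.0, -1.0, 89.0] [223, 223, 219]
236 [-77.0, -0.0, 88.0] [223, 223, 219]
244 [-80.0, 1.0, 87.0] [223, 223, 219]
252 [-82.0, 0.0, 89.0] [229, 227, 225]
260 [-85.0, 1.0, 89.0] [228, 227, 223]
268 [-88.0, 1.0, 90.0] [229, 229, 224]
276 [-126.0, 68.0, -0.0] [112, 82, 79]
284 [-131.0, 69.0, 0.0] [84, 66, 64]
292 [-136.0, 70.0, 0.0] [94, 74, 70]
300 [-141.0, 71.0, -1.0] [106, 73, 72]
308 [-147.0, 72.0, -0.0] [91, 66, 64]
316 [-152.0, 73.0, 0.
[... 1954 characters left out ...]
 -4.0, 17.0] [232, 228, 221]
252 [-109.0, 3.0, 3.0] [102, 96, 94]
260 [-114.0, 3.0, 3.0] [108, 97, 93]
268 [-119.0, 3.0, 5.0] [58, 54, 56]
276 [-119.0, -1.0, 16.0] [253, 253, 252]
284 [-122.0, -3.0, 21.0] [255, 255, 255]
292 [-126.0, -3.0, 23.0] [255, 255, 255]
300 [-131.0, -2.0, 22.0] [255, 255, 255]
308 [-139.0, 1.0, 16.0] [188, 186, 182]
316 [-140.0, -3.0, 25.0] [188, 185, 182]
324 [-158.0, 10.0, -0.0] [151, 138, 132]
(array([ 7,  8, 51, 45, 20,  1,  0,  0, 49, 68, 44, 30,  3,  0,  0,  0,  0,
        0,  0, 37, 13,  0,  0]), array([-145, -140, -135, -130, -125, -120, -115, -110, -105, -100,  -95,
        -90,  -85,  -80,  -75,  -70,  -65,  -60,  -55,  -50,  -45,  -40,
        -35,  -30]))
```

Three pins lie in the tray, at feeder x of about -129, -92 and -40, with tops at 19–22 mm. The cylinder at (28,78) is at z = 102, so it is the hinge bar. I'll let the paddle up slowly.

Request:
jog_arm([
  [0,[0,0,-0.03],[0,0,0]],
  [0,[0.01,0,-0.06],[0,0,0]],
  [0,[0.02,0,-0.09],[0,0,0]],
  [0,[0.02,0,-0.12],[0,0,0]],
  [0,[0.03,0,-0.15],[0,0,0]],
  [0,[0.04,0,-0.18],[0,0,0]],
  [0,[0.05,0,-0.21],[0,0,0]],
  [0,[0.05,0,-0.24],[0,0,0]],
  [0,[0.06,0,-0.27],[0,0,0]],
  [0,[0.06,0,-0.3],[0,0,0]],
])

```text
clock: 13.48
position: [594.9, -34.0, 109.8]
ee_rot: [0.995, 0.1, 0.0, 0.0]
contact_force: [-2.8, -0.6, 4.6]
gripper_width: -0.0
grasp_force: 2.1
```

Request:
jog_arm([
  [0,[0.01,0,-0.02],[0,0,0]],
  [0,[0.01,0,-0.04],[0,0,0]],
  [0,[0.02,0,-0.06],[0,0,0]],
  [0,[0.02,0,-0.08],[0,0,0]],
  [0,[0.03,0,-0.1],[0,0,0]],
  [0,[0.03,0,-0.12],[0,0,0]],
  [0,[0.03,0,-0.14],[0,0,0]],
  [0,[0.03,0,-0.16],[0,0,0]],
  [0,[0.03,0,-0.18],[0,0,0]],
  [0,[0.03,0,-0.2],[0,0,0]],
])

```text
clock: 14.72
position: [597.0, -33.1, 128.6]
ee_rot: [0.995, 0.099, -0.001, -0.0]
contact_force: [0.5, 0.1, -0.5]
gripper_width: -0.1
grasp_force: 0.0
```

Request:
jog_arm([
  [0,[0,0,-0.02],[0,0,0]],
  [0,[0,0,-0.05],[0,0,0]],
  [0,[0,0,-0.2],[0,0,0]],
  [0,[0,0,-0.5],[0,0,0]],
  [0,[-0.4,0,-0.6],[0,0,0]],
  [0,[-0.8,0.4,-0.6],[0,0,0]],
  [0,[-1,0.9,-0.6],[0,0,0]],
  [0,[-1,1,-0.6],[0,0,0]],
  [0,[-1,1,-0.6],[0,0,0]],
])

```text
clock: 15.85
position: [520.1, -151.5, 190.1]
ee_rot: [0.995, 0.099, 0.001, 0.0]
contact_force: [0.5, 0.1, -0.0]
gripper_width: -0.0
grasp_force: 0.0
```

Request:
jog_arm([
  [0,[-0.3,0.5,0],[0,0,0]],
  [0,[-0.5,1,0],[0,0,0]],
  [0,[-0.5,1,0],[0,0,0]],
  [0,[-0.5,1,0],[0,0,0]],
])

```text
clock: 16.35
position: [490.9, -258.2, 189.3]
ee_rot: [0.995, 0.1, 0.0, -0.0]
contact_force: [0.3, 0.8, 0.2]
gripper_width: -0.2
grasp_force: 0.0
```

Run:
```python
from h import *
st()
a=get_image('top')['img'][120:360,220:480,::-1];b=get_image('side')['img'][180:360,220:460,::-1]
cv2.imwrite('pics/p5.png',np.hstack([cv2.resize(a,(400,370)),cv2.resize(b,(400,370))]))
```

```text
t 16.35 feeder [-247.8 -296.7  189.3] w [ 490.9 -258.2  189.3] toolx [[0.98, 0.199, 0.0], [0.199, -0.98, 0.0], [0.0, -0.0, -1.0]] F [0.27 0.76 0.2 ] -0.2 j [-0.19  0.3  -0.23 -0.   -1.04  1.96]
```

View pics/p5.png

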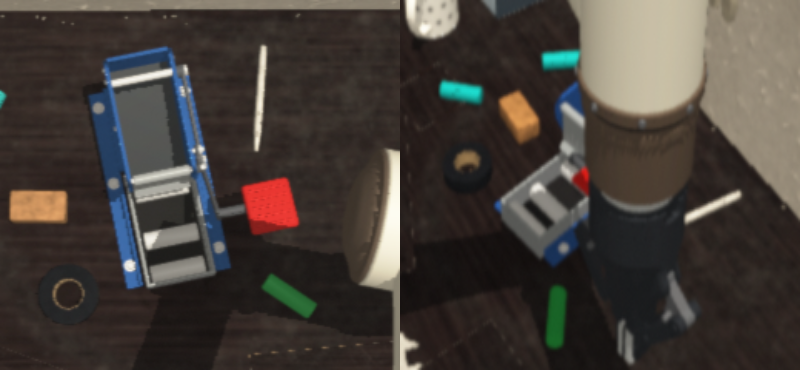

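The top view shows an empty chute, the lid shut at (162,180), the paddle up at (270,205) and two pins in the tray. The third, measured earlier at the rear wall, is hidden under the lid line. The props are undisturbed and the arm is clear, so I'm handing in.

```bash
python3 -c "
from h import *
print(job_done())"
```

```text
the job is handed in; nothing more can be done
None
```

I handed the job in at about 16 s of robot time: the tray is home, all three pins rolled into it, and the paddle came up slowly with the lid easing shut. `job_done()` gave no verdict. In the last view I could see only two pins; the third was hidden by the lid and feeder, and I had measured it in the tray by range while the lid was open.

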